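# Lean the recipe stand back to reading angle

## Task

Two wooden book stands are on the worktop. Lean the board of the wide, taller one back, away from the robot, until it is tilted 30 degrees back from upright (60 degrees above the worktop), and let go so that its stiff hinge holds it there. Leave the narrow stand and the red mug alone.

Things in the scene. Friction and masses are not known exactly. Their poses are not given: they have to be found in the camera images.
- wide_stand: Wide wooden book stand to adjust; its steel base plate (110 mm wide in y, 9 mm high, x from -40 to 100 mm) stays put. Origin: on the worktop, straight below the hinge axis, mid-width. x is level and points to the stand's back (the way the board leans back, roughly away from the robot), y along the hinge, z up. Hinge axis: parallel to y, 36 mm above the origin.
- wide_board (a joint): Lean of its board, rad: 0 upright, + top leaning back, - forward; 30 degrees = 0.52. Starts -0.3 to 0.05, range -0.4 to 1.2. Stiff: stays where left. Board 150 mm wide, 10 mm thick, centred on the axis, 8 to 168 mm from it (top edge). Ledge 39 mm forward, up to 25 mm from axis, clips to 48 mm; flat above. Back rib 7 mm thick, 118 to 138 mm. Push the front near the top (about 5 N) or pinch its edge.
- narrow_board_top (a point): Middle of the top edge of the narrow stand's board: same make, but the board is only 80 mm wide and 110 mm high (top edge 118 mm from its hinge axis, which is 36 mm above the worktop). It may stand on either side of the wide stand. Not to be moved.
- mug: Red mug, 82 mm across (115 mm with its handle), 85 mm high, standing loose on the worktop beside or between the stands. Origin: centre of its underside. Not to be moved.

How it is judged:
By the outcome, as a careful person would: the job done as asked, in the order asked, and still so for the second after the job is handed in, with the robot touching nothing.
It also fails if it takes over 35 s, if anything falls off the work surface, if the arm or the gripper's body presses on something with over 40 N, if the wrist force passes 120 N, or if a joint passes its speed limit or range.

## Robot

A 6-joint arm with a two-finger parallel gripper is mounted at the origin on a cart in front of the work surface, level with it; the furniture and walls round the work are solid. World frame = base frame: x ahead of the robot, y to its left, z up, the work surface at z = 0. Lengths are in m, angles in rad, forces in N, time in s.
With the tool pointing down it reaches from about 0.35 to 0.975 m from the base axis. Payload 4.9 kg.
Tool frame: the origin (TCP) lies midway between the tips of the shut fingers; the grasp point (between the pads) lies 19 mm behind it; z points along the fingers, y is the line along which they close (so a half turn about z gives the same grasp; the last joint's range is limited). The gripper opens to 85 mm and grips with 20 to 120 N. Pads are 22 mm wide; open, the fingers measure 114 mm over their backs; the gripper's body (76 mm by 85 mm) begins 54 mm behind the grasp point. The pads swing forward as they close: fully open they stand 13 mm farther back than shut.
Start: joints at [-1.325, 0.053, 1.613, -0, 1.476, -0.119], TCP at [0.223, -0.584, 0.231] pointing down, gripper open.
Joint ranges: [-3.01, 3.01], [-1.01, 2.22], [0.06, 2.58], [-1.02, 4.17], [0.09, 2.62], [-3.14, 3.14]. Speed limits (rad/s): [2.57, 2.57, 3.14, 3.14, 3.14, 3.14].

## Interface

Orientations are given as a rotation vector (axis times angle).
In Python, from station import ctrl gives the robot as it stands.
- The arm moves only by the shell command python3 -m handwheel 'ROWS' [FORCE]. ROWS is JSON, a list of rows, each an object with "gripper": the gripper command: -1 is fully open, 1 is shut, values between are in proportion; "offset": the shift along the tool's x, y, z in mm, a list of three; "rotation": the turn, a rotation vector about the tool's x, y, z in rad, a list of three. A call has exactly 8 rows; each row is the pose to reach, as a shift and turn from the pose commanded when the call began, along the tool's axes at that moment; what a row does not reach only later rows make up. A row lasts 1/8 s, in which the tool goes at most 62.5 mm and 10.7 degrees, less where a joint would pass 70% of its speed; a pose out of reach is approached as far as the arm can. A call with a gripper value outside its range is refused whole. The fingers move at their own pace and stop on an object; FORCE is the grip in N (left out, the last holds). Time passes only in rows, so rows that repeat a pose let the fingers close, or fill a call up. It gives the time, the measured TCP pose, the force, the opening and the grip force at its end, in the units of the state.
- ctrl.get_obs(): the state, without advancing time (a new reading comes with each control period).
- ctrl.get_image(name): name is "side" or "top"; returns a dict with "image" (400x640x3 uint8, red, green, blue), "fovy" (degrees; the focal length in pixels is half the picture's height over the tangent of half this angle, whatever the lens; pixels are square), "cx", "cy" (the principal point, pixels), "xyz" and "attitude" of the camera in the world. Camera axes: x right, y up, looking along -z (the intrinsics and any distortion apply to the point x, -y, -z); pixel columns grow to the right and rows downward; lengths in m; the calibration is good to about 2 mm. A picture is of the moment at which its call begins. There is no depth.
- ctrl.finish_job(): hands the job in; it is judged then, once.
The state is a dict: "t": time; "q": joint angles; "dq": joint speeds; "effort": joint torques, N m; "tool_pos": TCP position; "tool_rot": TCP orientation; "contact_force": force on the tool from outside, world axes, zero at the start; "wrist_torque": the same for the moment, N m; "opening": finger opening in m; "grip_force": force on a finger pad.
Only numpy, scipy, OpenCV 4.12 (cv2) and the standard library are available. Lean on these libraries where they do the work, as an engineer would, in place of code of your own. Each camera call takes 0.05 s, during which the arm holds its last target. There are 200 camera calls.

## Working session

There is one attempt and no reset: what is moved stays moved. The work goes in short steps, Python scripts to look and compute and a shell command to move; the robot and the scene stay as the last step left them, time stands still between calls to the robot, and variables do not carry over. Pictures are saved under pics/ and viewed, at most 10 in all, crops included, and the job is handed in when it is done.

```bash
mkdir -p pics
python3 - <<'E'
from station import ctrl
import cv2
o=ctrl.get_obs();print({k:o[k] for k in('t','tool_pos','tool_rot','contact_force','opening')})
for n in('side','top'):
    d=ctrl.get_image(n);cv2.imwrite(f'pics/{n}0.png',d['image'][:,:,::-1]);print({k:v for k,v in d.items() if k!='image'})
E
```

```text
{'t': 0.0, 'tool_pos': array([ 0.22281836, -0.58325894,  0.23005322]), 'tool_rot': array([-3.08741096e+00, -5.69472197e-01,  2.19708414e-04]), 'contact_force': array([ 0.21664128, -0.11088127, -0.30482911]), 'opening': 0.08519414509789483}
{'fovy': 48.35354809458022, 'cx': 318.4837695834502, 'cy': 195.75284592895585, 'xyz': array([0.20544489, 0.6363196 , 0.69801868]), 'attitude': array([ 0.2556934 , -1.10953984, -2.43923425])}
{'fovy': 49.22633760989927, 'cx': 318.20468207369726, 'cy': 199.30873606046026, 'xyz': array([ 0.31518809, -0.00595062,  1.0279318 ]), 'attitude': array([ 0.18534117, -0.17210493, -1.52385105])}
```

View pics/side0.png

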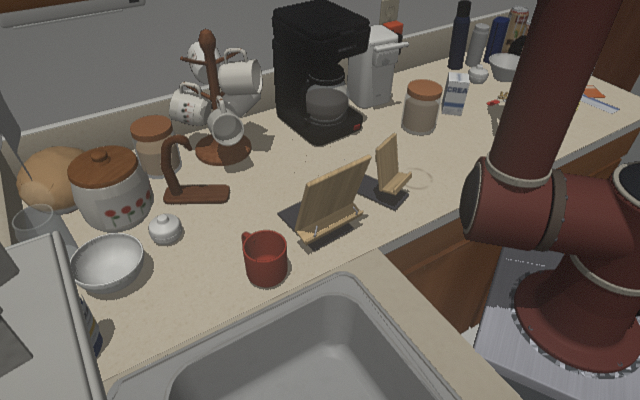

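View pics/top0.png

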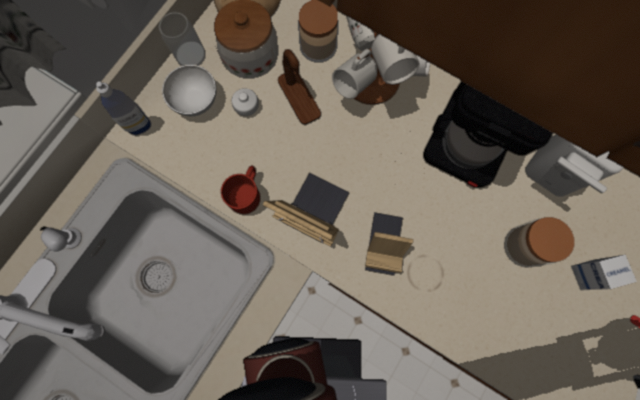

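The side view shows the wide stand at about (330,200), the narrow one at (392,170) and the mug at (265,258). In the top view they are at (305,212), (390,245) and (240,193). I'll enlarge both views to pick out the corners.

Run:
```python
import cv2
for n,(x,y,w,h) in {'side':(230,120,190,142),'top':(215,155,210,130)}.items():
    im=cv2.imread(f'pics/{n}0.png')[y:y+h,x:x+w]
    im=cv2.resize(im,None,fx=3.8,fy=3.8,interpolation=cv2.INTER_CUBIC);im=cv2.convertScaleAbs(im,alpha=1.4)
    for i in range(0,w,20): cv2.putText(im,str(x+i),(int(i*3.8),10),0,.35,(0,255,255));cv2.line(im,(int(i*3.8),12),(int(i*3.8),18),(0,255,255))
    for i in range(0,h,20): cv2.putText(im,str(y+i),(0,int(i*3.8)+4),0,.35,(0,255,255))
    cv2.imwrite(f'pics/{n}c.png',im)
```

```text
(no output)
```

View pics/sidec.png

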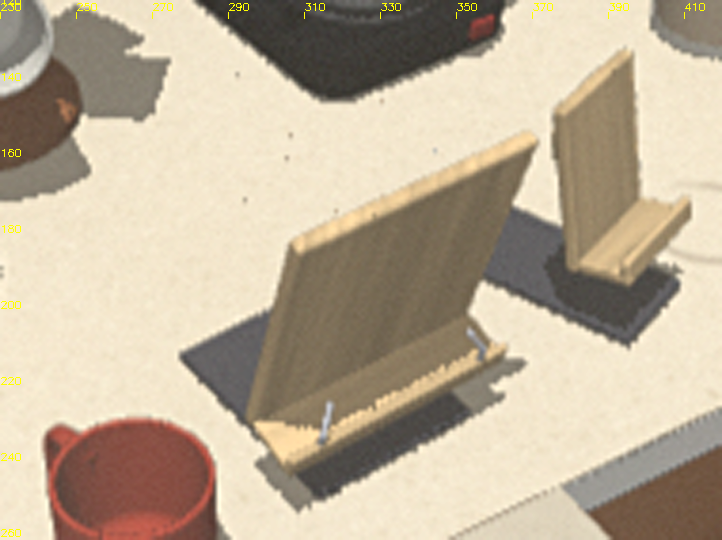

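View pics/topc.png

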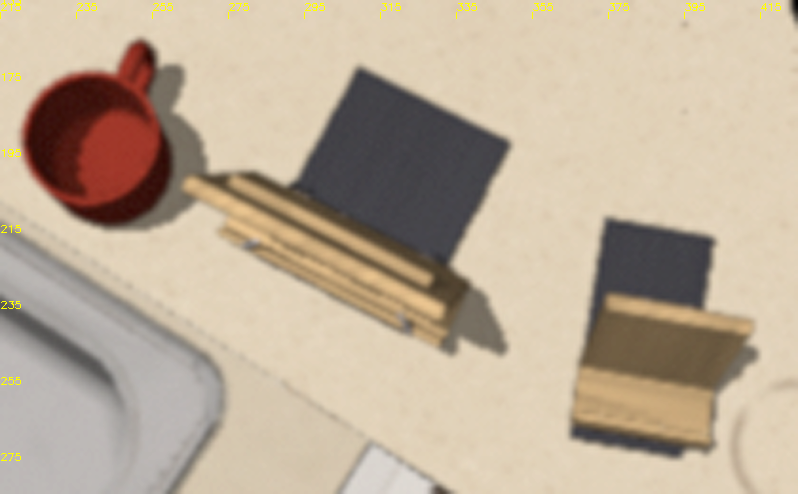

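The crops give these full-image pixels:

| Feature | Side view | Top view |
|---|---|---|
| Wide board top edge | (307,185) to (370,157) | (265,203) to (332,237) |
| Wide base plate, back corners | (278,214), one visible | (309,173), (349,193) |
| Narrow board top edge | (377,149) to (396,133) | (375,233) to (413,240) |

I'll fit the stand model to both views.

```bash
cat > h.py <<'E'
import numpy as np
from scipy.spatial.transform import Rotation as R
from scipy.optimize import least_squares
C={'side':(48.35354809458022,318.4837695834502,195.75284592895585,[0.20544489,0.6363196,0.69801868],[0.2556934,-1.10953984,-2.43923425]),
'top':(49.22633760989927,318.20468207369726,199.30873606046026,[0.31518809,-0.00595062,1.0279318],[0.18534117,-0.17210493,-1.52385105])}
def proj(n,P):
    f,cx,cy,t,a=C[n];f=200/np.tan(np.radians(f/2))
    p=(np.atleast_2d(P)-t)@R.from_rotvec(a).as_matrix()
    return np.c_[cx+f*p[:,0]/-p[:,2],cy-f*p[:,1]/-p[:,2]]
def tri(u):  # u: {cam:pix}
    return least_squares(lambda P:np.concatenate([proj(n,P)[0]-v for n,v in u.items()]),[.5,0,.1])
def stand(v,pts):  # v=x,y,yaw,lean; pts: ('b',height,y) board or ('p',x,y) plate top
    out=[]
    for k,a,y in pts:
        l=[a,y,.009] if k=='p' else [a*np.sin(v[3]),y,.036+a*np.cos(v[3])]
        out.append(R.from_euler('z',v[2]).apply(l)+[v[0],v[1],0])
    return np.array(out)
def fit(obs,x0):
    return least_squares(lambda v:np.concatenate([proj(n,stand(v,[p]))[0]-u for n,p,u in obs]),x0,loss='soft_l1')
E
python3 - <<'E'
from h import *
np.set_printoptions(precision=3,suppress=True)
L=tri({'side':(307.1,184.7),'top':(265.3,202.6)});Rr=tri({'side':(370.3,156.6),'top':(331.8,236.8)})
print('wide top L,R',L.x,Rr.x,L.cost,Rr.cost,np.linalg.norm(L.x-Rr.x))
a=tri({'side':(376.6,148.9),'top':(374.7,233.4)});b=tri({'side':(395.8,133.2),'top':(412.9,240.5)})
print('narrow',a.x,b.x,a.cost,b.cost,np.linalg.norm(a.x-b.x))
m=tri({'side':(264.7,245),'top':(239.2,191.8)});print('mug rim',m.x,m.cost)
obs=[('side',('b',.168,.075),(307.1,184.7)),('side',('b',.168,-.075),(370.3,156.6)),('top',('b',.168,.075),(265.3,202.6)),('top',('b',.168,-.075),(331.8,236.8)),
('side',('p',.1,.055),(277.9,213.7)),('top',('p',.1,.055),(309.2,172.6)),('top',('p',.1,-.055),(349.2,192.9)),('side',('p',-.04,.055),(313.7,251.6))]
r=fit(obs,[.5,0,-.4,-.2]);print(r.x,r.fun.reshape(-1,2))
E
```

```text
wide top L,R [0.499 0.109 0.193] [ 0.435 -0.024  0.192] 0.005944921391660625 0.33847778782927074 0.1472077019648016
narrow [ 0.453 -0.112  0.15 ] [ 0.44  -0.189  0.15 ] 0.017269229084037767 0.6870140086068797 0.07846234134965459
mug rim [0.546 0.184 0.083] 0.20065259923306578
[ 0.504  0.026 -0.439 -0.253] [[-0.276 -0.922]
 [ 0.409 -2.309]
 [-2.305 -0.077]
 [-0.236  0.988]
 [-0.757 -1.12 ]
 [-0.668  0.149]
 [-0.18   0.069]
 [ 0.578 -1.058]]
```

Residuals are small and the sizes match: board 147 mm, narrow board 78 mm, mug rim at z = 83 mm. The stand origin is (0.504, 0.026), yaw −0.44, lean about −0.3. I'll shut the gripper and move to a point in front of the board, tool down, with its x axis along the stand's x.

```bash
python3 -m handwheel '[{"gripper":1,"offset":[20,-30,-50],"rotation":[0,0,0.15]},{"gripper":1,"offset":[60,-83,-70],"rotation":[0,0,0.3]},{"gripper":1,"offset":[100,-139,-70],"rotation":[0,0,0.45]},{"gripper":1,"offset":[139,-194,-70],"rotation":[0,0,0.6]},{"gripper":1,"offset":[179,-250,-70],"rotation":[0,0,0.7]},{"gripper":1,"offset":[218,-305,-70],"rotation":[0,0,0.804]},{"gripper":1,"offset":[258,-361,-70],"rotation":[0,0,0.804]},{"gripper":1,"offset":[298,-416,-70],"rotation":[0,0,0.804]}]'
cat > st.py <<'E'
from h import *
from station import ctrl
np.set_printoptions(precision=4,suppress=True)
import sys
S=np.array([.504,.026,0]);Y=-.439
def tool(goal=None):
    o=ctrl.get_obs();T=R.from_rotvec(o['tool_rot']);p=np.array(o['tool_pos'])
    print('t',o['t'],'world',p,'stand',R.from_euler('z',-Y).apply(p-S),'F',R.from_euler('z',-Y).apply(o['contact_force']),'toolx yaw',np.arctan2(*T.as_matrix()[[1,0],0]),'q',o['q'])
    if goal is not None:
        w=S+R.from_euler('z',Y).apply(goal);print('offset mm',T.inv().apply(w-p)*1000,'goal rot',(T.inv()*R.from_euler('z',Y)*R.from_euler('x',np.pi)).as_rotvec())
if __name__=='__main__': tool([float(a) for a in sys.argv[1:]] or None)
E
python3 st.py -.12 0 .25
```

```text
t: 1.1
tool_pos: [0.3423, -0.1265, 0.3009]
tool_rot: [-3.066, 0.686, -0.001]
contact_force: [1.3, -0.5, -0.4]
opening: -0.0005
grip_force: 0.0
t 1.1 world [ 0.3423 -0.1265  0.3009] stand [-0.0816 -0.2068  0.3009] F [ 1.3973  0.1564 -0.379 ] toolx yaw -0.44018417018484 q [-0.559  -0.6564  2.064   0.0002  1.7335  1.4521]
offset mm [ -38.6854 -206.7232   50.9368] goal rot [-0.0002 -0.0005 -0.0012]
```

```bash
python3 -m handwheel '[{"gripper":1,"offset":[-10,-50,0],"rotation":[0,0,0]},{"gripper":1,"offset":[-20,-105,0],"rotation":[0,0,0]},{"gripper":1,"offset":[-32,-158,0],"rotation":[0,0,0]},{"gripper":1,"offset":[-39,-207,10],"rotation":[0,0,0]},{"gripper":1,"offset":[-39,-207,60],"rotation":[0,0,0]},{"gripper":1,"offset":[-39,-207,110],"rotation":[0,0,0]},{"gripper":1,"offset":[-39,-207,136],"rotation":[0,0,0]},{"gripper":1,"offset":[-39,-207,136],"rotation":[0,0,0]}]'
python3 st.py .03 0 .165
python3 - <<'E'
from station import ctrl
import cv2
d=ctrl.get_image('side');cv2.imwrite('pics/s1.png',cv2.resize(d['image'][80:280,180:450,::-1],None,fx=2.9,fy=2.9,interpolation=cv2.INTER_CUBIC))
E
```

```text
t: 2.1
tool_pos: [0.393, 0.0756, 0.1624]
tool_rot: [3.065, -0.684, -0.009]
contact_force: [-1.4, -1.4, 0.6]
opening: 0.0
grip_force: 0.0
t 2.1 world [0.393  0.0756 0.1624] stand [-0.1215 -0.0023  0.1624] F [-0.6431 -1.8368  0.5698] toolx yaw -0.43901310042774044 q [ 0.0035 -0.481   2.1821  0.      1.4466  2.0133]
offset mm [151.4891  -2.2834  -3.4821] goal rot [ 0.0026  0.0056 -0.    ]
```

View pics/s1.png

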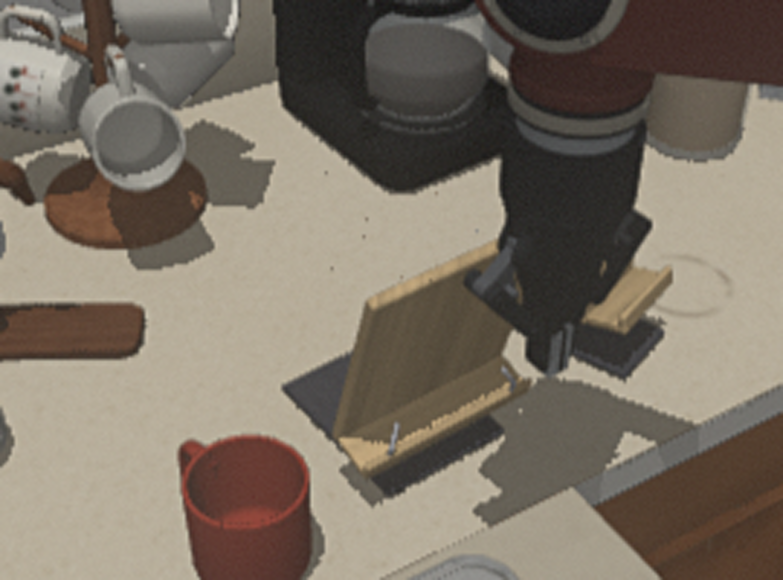

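The closed fingers are in front of the board's middle and clear of the ledge, at about (550,360) in this crop. Now I'll push slowly.

```bash
python3 -m handwheel '[{"gripper":1,"offset":[25,-2,-3],"rotation":[0,0,0]},{"gripper":1,"offset":[42,-2,-3],"rotation":[0,0,0]},{"gripper":1,"offset":[52,-2,-3],"rotation":[0,0,0]},{"gripper":1,"offset":[62,-2,-3],"rotation":[0,0,0]},{"gripper":1,"offset":[72,-2,-3],"rotation":[0,0,0]},{"gripper":1,"offset":[82,-2,-3],"rotation":[0,0,0]},{"gripper":1,"offset":[92,-2,-3],"rotation":[0,0,0]},{"gripper":1,"offset":[102,-2,-3],"rotation":[0,0,0]}]'
python3 st.py .03 0 .165
python3 -m handwheel '[{"gripper":1,"offset":[8,0,0],"rotation":[0,0,0]},{"gripper":1,"offset":[16,0,0],"rotation":[0,0,0]},{"gripper":1,"offset":[24,0,0],"rotation":[0,0,0]},{"gripper":1,"offset":[32,0,0],"rotation":[0,0,0]},{"gripper":1,"offset":[40,0,0],"rotation":[0,0,0]},{"gripper":1,"offset":[48,0,0],"rotation":[0,0,0]},{"gripper":1,"offset":[54,0,0],"rotation":[0,0,0]},{"gripper":1,"offset":[54,0,0],"rotation":[0,0,0]}]'
python3 st.py .058 0 .165
python3 - <<'E'
from station import ctrl
import cv2
for n,(x,y) in {'side':(230,100),'top':(215,140)}.items():
    d=ctrl.get_image(n);im=cv2.resize(d['image'][y:y+145,x:x+200,::-1],None,fx=4,fy=4,interpolation=cv2.INTER_CUBIC);cv2.imwrite(f'pics/{n}2.png',cv2.convertScaleAbs(im,alpha=1.4))
E
```

```text
t: 3.15
tool_pos: [0.4888, 0.0338, 0.1684]
tool_rot: [-3.066, 0.684, 0.0]
contact_force: [-3.1, 1.8, 2.5]
opening: 0.0
grip_force: 2.0
t 3.15 world [0.4888 0.0338 0.1684] stand [-0.017   0.0006  0.1684] F [-3.6093  0.3403  2.4537] toolx yaw -0.43908435666162915 q [-0.0831 -0.2318  1.9856  0.0001  1.3877  1.9268]
offset mm [47.0462  0.6     3.348 ] goal rot [-0.0001  0.0001 -0.0001]
t: 4.15
tool_pos: [0.5382, 0.0104, 0.1688]
tool_rot: [3.066, -0.685, 0.004]
contact_force: [-1.0, 0.2, -0.5]
opening: 0.0
grip_force: 0.7
t 4.15 world [0.5382 0.0104 0.1688] stand [0.0376 0.0004 0.1688] F [-1.0219 -0.2041 -0.4782] toolx yaw -0.43954666161505507 q [-0.1186 -0.1096  1.878  -0.0007  1.371   1.8919]
offset mm [20.3687  0.421   3.8456] goal rot [-0.     -0.0023 -0.0005]
```

View pics/side2.png

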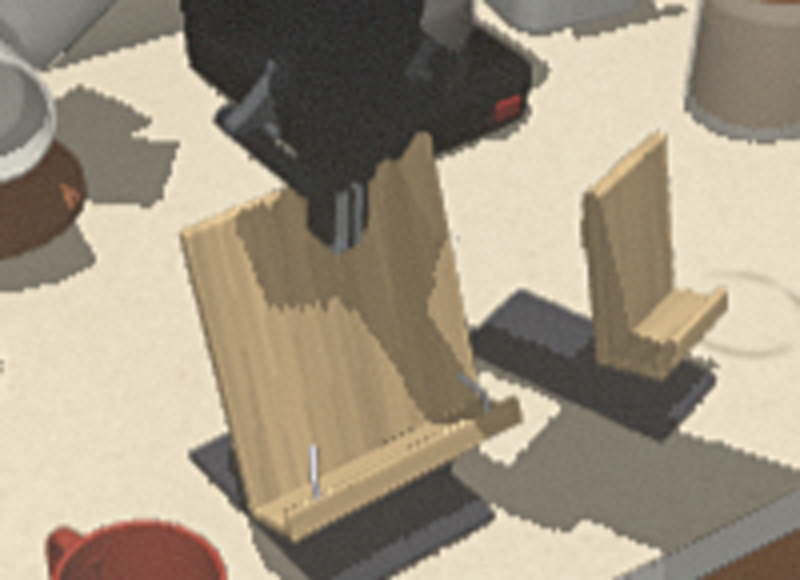

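View pics/top2.png

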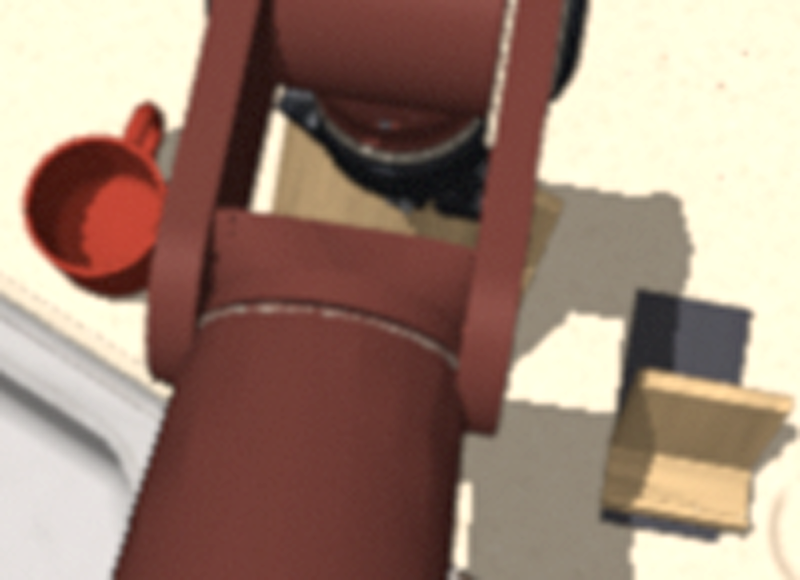

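The board now leans back, with its top corners at about (276,159) and (337.5,133) in the side image; the mug and narrow stand haven't moved. I'll refit, solving for the stand pose and both leans together.

Run:
```python
from h import *
np.set_printoptions(precision=4,suppress=True)
def pt(v,l,k,a,y,d):
    L=[a,y,.009] if k=='p' else [a*np.sin(l)+d*np.cos(l),y,.036+a*np.cos(l)-d*np.sin(l)]
    return R.from_euler('z',v[2]).apply(L)+[v[0],v[1],0]
o=[('side',3,'b',.168,.075,0,(307.1,184.7)),('side',3,'b',.168,-.075,0,(370.3,156.6)),('top',3,'b',.168,.075,0,(265.3,202.6)),('top',3,'b',.168,-.075,0,(331.8,236.8)),
('side',3,'p',.1,.055,0,(277.9,213.7)),('top',3,'p',.1,.055,0,(309.2,172.6)),('top',3,'p',.1,-.055,0,(349.2,192.9)),
('side',4,'b',.168,.075,-.005,(275.75,159.25)),('side',4,'b',.168,-.075,0,(337.5,133.25)),('side',4,'p',-.04,-.055,0,(353.25,229))]
f=lambda v:np.concatenate([proj(n,pt(v,v[i],k,a,y,d))[0]-u for n,i,k,a,y,d,u in o])
r=least_squares(f,[.504,.026,-.44,-.25,.38],loss='soft_l1');print(r.x);print(r.fun.reshape(-1,2))
```

```text
[ 0.5039  0.0269 -0.4401 -0.2546  0.3611]
[[-0.4597 -0.7461]
 [ 0.3052 -2.1261]
 [-2.5662 -0.1197]
 [-0.5373  0.9973]
 [-0.9117 -1.0572]
 [-0.8043  0.0666]
 [-0.336   0.0171]
 [ 0.8546 -0.5279]
 [-0.3573 -0.4498]
 [ 1.6434 -0.836 ]]
```

Vision gives 0.36 and the contact geometry 0.386. I'll advance 22 mm, back off so the view is clear, and measure.

```bash
python3 -m handwheel '[{"gripper":1,"offset":[4,0,0],"rotation":[0,0,0]},{"gripper":1,"offset":[8,0,0],"rotation":[0,0,0]},{"gripper":1,"offset":[12,0,0],"rotation":[0,0,0]},{"gripper":1,"offset":[15,0,0],"rotation":[0,0,0]},{"gripper":1,"offset":[18,0,0],"rotation":[0,0,0]},{"gripper":1,"offset":[20,0,0],"rotation":[0,0,0]},{"gripper":1,"offset":[22,0,0],"rotation":[0,0,0]},{"gripper":1,"offset":[22,0,0],"rotation":[0,0,0]}]'
python3 st.py .058 0 .165
python3 -m handwheel '[{"gripper":1,"offset":[-15,0,0],"rotation":[0,0,0]},{"gripper":1,"offset":[-40,0,0],"rotation":[0,0,0]},{"gripper":1,"offset":[-80,0,-20],"rotation":[0,0,0]},{"gripper":1,"offset":[-120,10,-70],"rotation":[0,0,0]},{"gripper":1,"offset":[-150,50,-100],"rotation":[0,0,0]},{"gripper":1,"offset":[-150,100,-100],"rotation":[0,0,0]},{"gripper":1,"offset":[-150,150,-100],"rotation":[0,0,0]},{"gripper":1,"offset":[-150,150,-100],"rotation":[0,0,0]}]'
python3 st.py
python3 - <<'E'
from station import ctrl
import cv2,numpy as np
o=[]
for n,(x,y) in {'side':(225,105),'top':(230,135)}.items():
    d=ctrl.get_image(n);cv2.imwrite(f'pics/{n}3full.png',d['image'][:,:,::-1]);im=cv2.resize(d['image'][y:y+150,x:x+133,::-1],None,fx=3,fy=4,interpolation=cv2.INTER_CUBIC);o.append(cv2.convertScaleAbs(im,alpha=1.4))
cv2.imwrite('pics/both3.png',np.hstack(o))
E
```

```text
t: 5.25
tool_pos: [0.5575, 0.0015, 0.1685]
tool_rot: [3.066, -0.684, 0.001]
contact_force: [-3.5, 1.3, -0.5]
opening: 0.0002
grip_force: 1.3
t 5.25 world [0.5575 0.0015 0.1685] stand [0.0588 0.0005 0.1685] F [-3.6848 -0.3076 -0.4989] toolx yaw -0.4392990997941179 q [-0.1308 -0.0616  1.8334 -0.0002  1.3688  1.8794]
offset mm [-0.8224  0.5272  3.5232] goal rot [-0.0001 -0.0009 -0.0003]
t: 6.25
tool_pos: [0.3569, -0.0727, 0.2692]
tool_rot: [3.062, -0.694, 0.007]
contact_force: [0.4, 0.0, -0.9]
opening: -0.0001
grip_force: 0.0
t 6.25 world [ 0.3569 -0.0727  0.2692] stand [-0.0912 -0.1518  0.2692] F [ 0.3108  0.1791 -0.8667] toolx yaw -0.4455312764048894 q [-0.4053 -0.6603  2.1176 -0.0008  1.6794  1.6109]
```

View pics/both3.png

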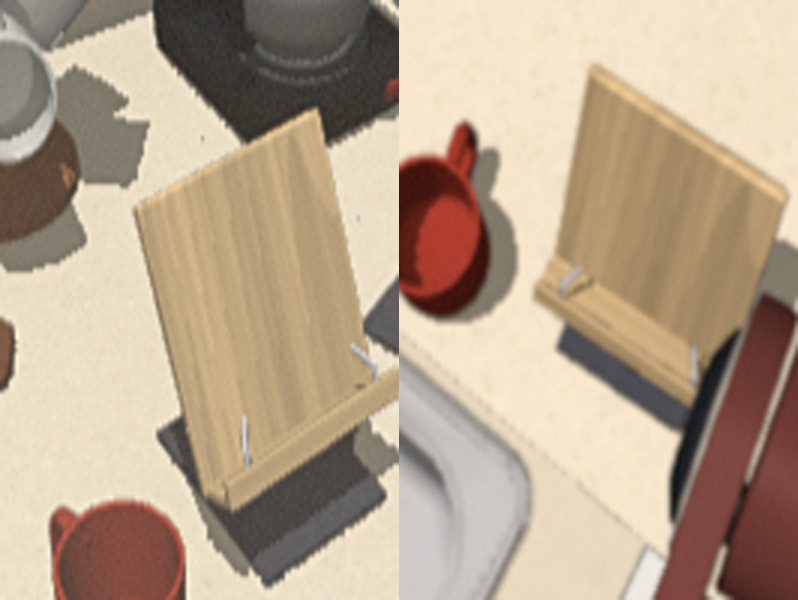

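The pixels read from this picture (crop scale removed):

| Feature | Side view | Top view |
|---|---|---|
| Board top corners | (270,158), (331,132) | (294,152.5), (358.7,183.5) |
| Plate front corners | (313.3,247), (353.3,227.5) | (283,222.5), (325,242) |

I'll run one joint fit with both leans.

Run:
```python
from h import *
np.set_printoptions(precision=4,suppress=True)
def pt(v,l,k,a,y,d):
    L=[a,y,.009] if k=='p' else [a*np.sin(l)+d*np.cos(l),y,.036+a*np.cos(l)-d*np.sin(l)]
    return R.from_euler('z',v[2]).apply(L)+[v[0],v[1],0]
A=[('side',3,'b',.168,.075,0,(307.1,184.7)),('side',3,'b',.168,-.075,0,(370.3,156.6)),('top',3,'b',.168,.075,0,(265.3,202.6)),('top',3,'b',.168,-.075,0,(331.8,236.8)),
('side',3,'p',.1,.055,0,(277.9,213.7)),('top',3,'p',.1,.055,0,(309.2,172.6)),('top',3,'p',.1,-.055,0,(349.2,192.9))]
B=[('side',4,'b',.168,.075,-.005,(270,158.25)),('side',4,'b',.168,-.075,0,(331,132)),('side',4,'p',-.04,-.055,0,(353.3,227.5)),('side',4,'p',-.04,.055,0,(313.3,247)),
('top',4,'b',.168,.075,0,(294,152.5)),('top',4,'b',.168,-.075,0,(358.7,183.5)),('top',4,'p',-.04,.055,0,(283,222.5)),('top',4,'p',-.04,-.055,0,(325.3,242))]
for o in (A+B,[q for q in A+B if q[0]=='top'],[q for q in A+B if q[0]=='side']):
    f=lambda v:np.concatenate([proj(n,pt(v,v[i],k,a,y,d))[0]-u for n,i,k,a,y,d,u in o])
    r=least_squares(f,[.504,.026,-.44,-.25,.5],loss='soft_l1');print(r.x)
    if o==A+B: print(r.fun.reshape(-1,2)[7:])
for d in ({'side':(270,158.25),'top':(294,152.9)},{'side':(331,132),'top':(358.7,183.5)}): print(tri(d).x,tri(d).cost)
```

```text
[ 0.5063  0.0249 -0.4334 -0.2687  0.4844]
[[ 0.835  -1.7146]
 [-0.6074 -0.6385]
 [ 0.972  -0.4385]
 [ 0.4417  2.6356]
 [-0.8142 -0.7672]
 [ 0.8141  0.6286]
 [-1.2618 -0.2074]
 [-2.1688  1.3857]]
[ 0.5061  0.0233 -0.4245 -0.2607  0.4821]
[ 0.506   0.0273 -0.4355 -0.277   0.4738]
[0.6087 0.0589 0.1793] 0.05151354018851241
[ 0.5456 -0.0748  0.1845] 0.625340438549807
```

The estimates spread over 0.475–0.518, so the lean is slightly short. A lower touch on the face will fix the slope with no dependence on the stand's position: the upper touch was at x = 58.8 mm, z = 168.5 mm. If the lean is 0.52, the touch at z = 110 mm comes at x ≈ 25.5 mm.

```bash
python3 -m handwheel '[{"gripper":1,"offset":[0,-50,0],"rotation":[0,0,0]},{"gripper":1,"offset":[0,-105,0],"rotation":[0,0,0]},{"gripper":1,"offset":[0,-152,20],"rotation":[0,0,0]},{"gripper":1,"offset":[20,-152,70],"rotation":[0,0,0]},{"gripper":1,"offset":[40,-152,120],"rotation":[0,0,0]},{"gripper":1,"offset":[70,-152,159],"rotation":[0,0,0]},{"gripper":1,"offset":[95,-152,159],"rotation":[0,0,0]},{"gripper":1,"offset":[95,-152,159],"rotation":[0,0,0]}]' >/dev/null
python3 -m handwheel '[{"gripper":1,"offset":[8,0,0],"rotation":[0,0,0]},{"gripper":1,"offset":[14,0,0],"rotation":[0,0,0]},{"gripper":1,"offset":[17,0,0],"rotation":[0,0,0]},{"gripper":1,"offset":[19,0,0],"rotation":[0,0,0]},{"gripper":1,"offset":[19,0,0],"rotation":[0,0,0]},{"gripper":1,"offset":[19,0,0],"rotation":[0,0,0]},{"gripper":1,"offset":[19,0,0],"rotation":[0,0,0]},{"gripper":1,"offset":[19,0,0],"rotation":[0,0,0]}]' >/dev/null
python3 st.py .025 0 .11
```

```text
t 8.35 world [0.5253 0.0188 0.1093] stand [0.0223 0.0025 0.1093] F [ 0.558  -0.1368 -0.248 ] toolx yaw -0.43920655447146384 q [-0.1059 -0.0767  1.9524  0.      1.266   1.9041]
offset mm [ 2.6724  2.4929 -0.7259] goal rot [ 0.      0.0001 -0.0002]
```

```bash
for i in 1; do python3 -m handwheel '[{"gripper":1,"offset":[1,0,0],"rotation":[0,0,0]},{"gripper":1,"offset":[2,0,0],"rotation":[0,0,0]},{"gripper":1,"offset":[2,0,0],"rotation":[0,0,0]},{"gripper":1,"offset":[2,0,0],"rotation":[0,0,0]},{"gripper":1,"offset":[2,0,0],"rotation":[0,0,0]},{"gripper":1,"offset":[2,0,0],"rotation":[0,0,0]},{"gripper":1,"offset":[2,0,0],"rotation":[0,0,0]},{"gripper":1,"offset":[2,0,0],"rotation":[0,0,0]}]' >/dev/null
python3 st.py
python3 -m handwheel '[{"gripper":1,"offset":[1,0,0],"rotation":[0,0,0]},{"gripper":1,"offset":[1,0,0],"rotation":[0,0,0]},{"gripper":1,"offset":[1,0,0],"rotation":[0,0,0]},{"gripper":1,"offset":[1,0,0],"rotation":[0,0,0]},{"gripper":1,"offset":[1,0,0],"rotation":[0,0,0]},{"gripper":1,"offset":[1,0,0],"rotation":[0,0,0]},{"gripper":1,"offset":[1,0,0],"rotation":[0,0,0]},{"gripper":1,"offset":[1,0,0],"rotation":[0,0,0]}]' >/dev/null
python3 st.py; done
```

```text
t 9.35 world [0.5272 0.0179 0.1093] stand [0.0244 0.0025 0.1093] F [ 0.018  -0.306  -0.4697] toolx yaw -0.43916523823816966 q [-0.1071 -0.0722  1.9481 -0.      1.2657  1.9028]
t 10.35 world [0.5281 0.0175 0.1093] stand [0.0254 0.0025 0.1093] F [-0.0191 -1.1403  0.3394] toolx yaw -0.4392194162481246 q [-0.1078 -0.07    1.946  -0.      1.2656  1.9022]
```

```bash
python3 -m handwheel '[{"gripper":1,"offset":[1,0,0],"rotation":[0,0,0]},{"gripper":1,"offset":[1,0,0],"rotation":[0,0,0]},{"gripper":1,"offset":[1,0,0],"rotation":[0,0,0]},{"gripper":1,"offset":[1,0,0],"rotation":[0,0,0]},{"gripper":1,"offset":[1,0,0],"rotation":[0,0,0]},{"gripper":1,"offset":[1,0,0],"rotation":[0,0,0]},{"gripper":1,"offset":[1,0,0],"rotation":[0,0,0]},{"gripper":1,"offset":[1,0,0],"rotation":[0,0,0]}]' >/dev/null
python3 st.py
python3 -m handwheel '[{"gripper":1,"offset":[1,0,0],"rotation":[0,0,0]},{"gripper":1,"offset":[1,0,0],"rotation":[0,0,0]},{"gripper":1,"offset":[1,0,0],"rotation":[0,0,0]},{"gripper":1,"offset":[1,0,0],"rotation":[0,0,0]},{"gripper":1,"offset":[1,0,0],"rotation":[0,0,0]},{"gripper":1,"offset":[1,0,0],"rotation":[0,0,0]},{"gripper":1,"offset":[1,0,0],"rotation":[0,0,0]},{"gripper":1,"offset":[1,0,0],"rotation":[0,0,0]}]' >/dev/null
python3 st.py
```

```text
t 11.35 world [0.5289 0.0171 0.1093] stand [0.0264 0.0025 0.1093] F [ 0.502  -0.1067  0.0875] toolx yaw -0.4391612383279623 q [-0.1084 -0.0678  1.944   0.      1.2655  1.9015]
t 12.35 world [0.5296 0.0168 0.1092] stand [0.0271 0.0025 0.1092] F [-4.6561 -0.0941  1.7426] toolx yaw -0.43914660164237973 q [-0.109  -0.0657  1.9421  0.0002  1.2659  1.9009]
```

Contact came at x ≈ 26.8 mm, so the lean is 0.495, agreeing with the other estimates. It needs +0.029 rad, which puts the upper push end at x ≈ 63.6 mm.

```bash
python3 -m handwheel '[{"gripper":1,"offset":[-10,0,0],"rotation":[0,0,0]},{"gripper":1,"offset":[-10,0,-40],"rotation":[0,0,0]},{"gripper":1,"offset":[10,0,-59],"rotation":[0,0,0]},{"gripper":1,"offset":[25,0,-59],"rotation":[0,0,0]},{"gripper":1,"offset":[31,0,-59],"rotation":[0,0,0]},{"gripper":1,"offset":[34,0,-59],"rotation":[0,0,0]},{"gripper":1,"offset":[36,0,-59],"rotation":[0,0,0]},{"gripper":1,"offset":[36,0,-59],"rotation":[0,0,0]}]' >/dev/null
python3 st.py .0636 0.0025 .1685
```

```text
t 13.35 world [0.5611 0.0017 0.1667] stand [0.0621 0.0023 0.1667] F [-4.2216  0.4263 -1.1177] toolx yaw -0.4390152570628895 q [-0.1297 -0.048   1.8236  0.0002  1.3697  1.8801]
offset mm [ 1.5392 -0.2235 -1.8129] goal rot [ 0.0009  0.0035 -0.    ]
```

```bash
python3 -m handwheel '[{"gripper":1,"offset":[0.5,0,0],"rotation":[0,0,0]},{"gripper":1,"offset":[1,0,0],"rotation":[0,0,0]},{"gripper":1,"offset":[1,0,0],"rotation":[0,0,0]},{"gripper":1,"offset":[1,0,0],"rotation":[0,0,0]},{"gripper":1,"offset":[1,0,0],"rotation":[0,0,0]},{"gripper":1,"offset":[1,0,0],"rotation":[0,0,0]},{"gripper":1,"offset":[1,0,0],"rotation":[0,0,0]},{"gripper":1,"offset":[1,0,0],"rotation":[0,0,0]}]' >/dev/null
python3 st.py .0636 0.0025 .1685
```

```text
t 14.35 world [0.5634 0.0009 0.1683] stand [0.0644 0.0025 0.1683] F [-4.0624 -0.709  -0.6991] toolx yaw -0.43921546209442036 q [-0.1305 -0.0466  1.8193 -0.      1.3687  1.8795]
offset mm [-0.848   0.009  -0.1533] goal rot [-0.     -0.0001 -0.0002]
```

The lean is now about 0.529 rad (30.3°). I'll back away and check.

```bash
python3 -m handwheel '[{"gripper":1,"offset":[-15,0,0],"rotation":[0,0,0]},{"gripper":1,"offset":[-40,0,0],"rotation":[0,0,0]},{"gripper":1,"offset":[-80,0,-20],"rotation":[0,0,0]},{"gripper":1,"offset":[-120,10,-70],"rotation":[0,0,0]},{"gripper":1,"offset":[-150,50,-100],"rotation":[0,0,0]},{"gripper":1,"offset":[-150,100,-100],"rotation":[0,0,0]},{"gripper":1,"offset":[-150,150,-100],"rotation":[0,0,0]},{"gripper":1,"offset":[-150,150,-100],"rotation":[0,0,0]}]' >/dev/null
python3 st.py
python3 - <<'E'
from station import ctrl
import cv2,numpy as np
o=[]
for n,(x,y) in {'side':(225,105),'top':(230,135)}.items():
    d=ctrl.get_image(n);im=cv2.resize(d['image'][y:y+150,x:x+133,::-1],None,fx=3,fy=4,interpolation=cv2.INTER_CUBIC);o.append(cv2.convertScaleAbs(im,alpha=1.4))
cv2.imwrite('pics/both4.png',np.hstack(o))
E
```

```text
t 15.35 world [ 0.3632 -0.0735  0.2693] stand [-0.0851 -0.1499  0.2693] F [-0.6216  0.0735  0.6481] toolx yaw -0.44533763962242756 q [-0.4006 -0.6406  2.1061 -0.0009  1.6711  1.6155]
```

View pics/both4.png

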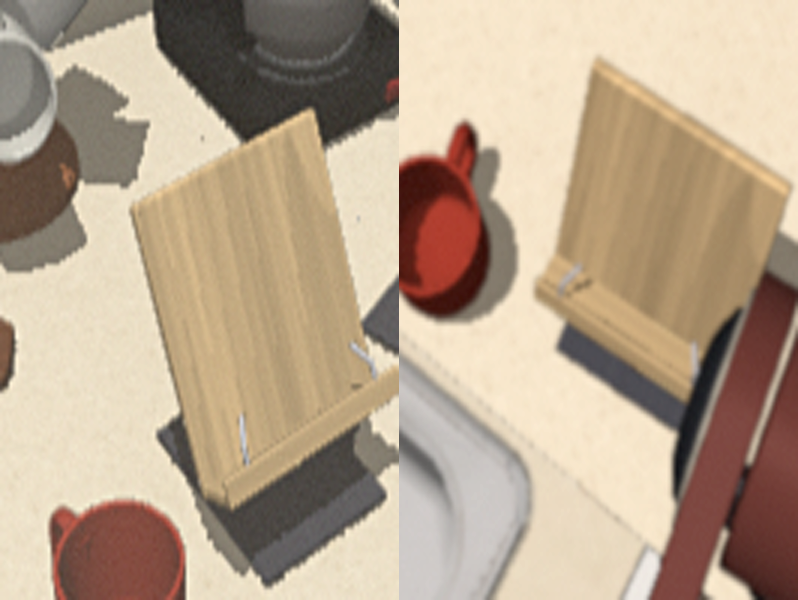

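The board moved back by the expected couple of pixels and holds with the arm clear. The plate and mug are where they were.

```bash
python3 -c "
from station import ctrl
print(ctrl.finish_job())"
```

```text
the job is handed in; nothing more can be done
None
```

The wide stand's board is tilted back about 30° (roughly 0.53 rad by my touch measurements) and holding with the arm clear; the arm never touched the narrow stand or the mug, and the job is handed in.

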